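# Clamp the loaded plate in its hold-down fixture

## Robot

A 7-joint arm with a two-finger parallel gripper is mounted at the origin on the work surface. World frame = base frame: x ahead of the robot, y to its left, z up, the work surface at z = 0. Lengths are in m, angles in rad, forces in N, time in s.
With the tool pointing down it reaches from about 0.35 to 0.9 m from the base axis. Payload 8.1 kg.
Tool frame: the origin (TCP) lies at the very end of the fingers, on their centre line; the grasp point (between the pads) lies bot.grasp_offset behind it (bot.grasp_offset is the distance from the TCP to the grasp point, in m); z points along the fingers, y is the line along which they close (so a half turn about z gives the same grasp; the last joint's range is limited). The gripper opens to 85 mm and grips with 20 to 120 N. Pads are 22 mm wide; open, the fingers measure 114 mm over their backs; the gripper's body (76 mm by 85 mm) begins 54 mm behind the grasp point. The pads swing forward as they close: fully open they stand 13 mm farther back than shut.
Start: joints at [1.054, 0.434, 0.025, 1.573, -0.012, 1.134, -0.075], TCP at [0.251, -0.572, 0.231] pointing down, gripper open.
Joint ranges: [-2.62, 2.62], [-0.44, 2.09], [-1.27, 1.32], [0.08, 2.57], [-1.32, 4.46], [0.12, 2], [-2.74, 2.74]. Speed limits (rad/s): [2.22, 2.22, 3.01, 3.01, 3.14, 3.14, 3.14].

## Interface

Orientations are given as a unit quaternion [x, y, z, w].
In Python, from bench import bot gives the robot as it stands. The module is installed in compiled form; this text tells all that it offers.
- The arm moves only by the tool apply_moves, never from a script. Its argument "motion" is a list of rows, each a list of 3 entries, a list of its own where there are three numbers: the shift along the tool's x, y, z in cm, then the turn about the tool's z in degrees, then the opening, from -1 (shut) to 1 (fully open), so that 0 is half open. A call has exactly 8 rows; each row shifts and turns the commanded pose from where the row before left it, along the tool's axes as they then stand; what a row does not reach is not made up. A row lasts 1/8 s, in which the tool goes at most 62.5 mm and 10.7 degrees, less where a joint would pass 70% of its speed; a pose out of reach is approached as far as the arm can. A call with a gripper value outside its range is refused whole. The fingers move at their own pace and stop on an object; the grip force is fixed at half the most. Time passes only in rows, so rows that do not move let the fingers close, or fill a call up. It gives the time, the measured TCP pose, the force, the opening and the grip force at its end, in the units of the state.
- bot.get_state(): the state, without advancing time (a new reading comes with each control period).
- bot.grab_frame(name): name is "side" or "top" or "wrist"; returns a dict with "frame" (400x640x3 uint8, red, green, blue), "intrinsics" (3x3 intrinsics, pixels), "R" (3x3) and "t" (3): a world point X has camera coordinates R X + t; the wrist camera has in their place "tool_from_camera" (4x4, takes a point from camera to tool coordinates, whose origin is the TCP and whose axes are the flange's). Camera axes: x right, y down, z forward; pixel columns grow to the right and rows downward; lengths in m; the calibration is good to about 2 mm. A picture is of the moment at which its call begins: read the wrist's pose just before it. There is no depth.
- bot.sign_off(): hands the job in; it is judged then, once.
Trained networks look in the newest picture that a camera, given by its name, has taken for a name from the list of things; names that differ only in an ending like _2 or _b are one class to them, and where a whole thing is asked for, a point or a joint stands for the part that bears it (a point fixed in the world has none). Each returns a list of dicts, best first, with "confidence" (0 to 1); they miss things now and then, are a little off and sometimes report something else, mostly with a low value. They report only what shows in the picture. A call takes as long as a camera call. They do not tell look-alikes from the thing itself.
- bot.look_for(camera, label): "bbox" ([centre column, centre row, width, height] in pixels, round what is visible of it).
- bot.mark_of(camera, label): "uv" ([column, row] in pixels: a listed point, or the origin of a listed thing).
The state is a dict: "t": time; "q": joint angles; "qd": joint speeds; "effort": joint torques, N m; "tool_pos": TCP position; "orientation": TCP orientation; "contact_force": force on the tool from outside, world axes, zero at the start; "torque": the same for the moment, N m; "grip_width": opening from 0.0 (shut) to 1.0 (fully open); "grip_force": force on a finger pad.
Only numpy, scipy, OpenCV 4.12 (cv2) and the standard library are available. Lean on these libraries where they do the work, as an engineer would, in place of code of your own. Each camera call takes 0.05 s, during which the arm holds its last target. There are 200 camera calls.

## Task

Two identical hold-down fixtures stand on the workshop bench, but only one has a drilled aluminium plate lying in its nest. Push that fixture's clamp lever all the way down, past its dead point and onto its stop, so that the clamp's foot holds the plate down in the nest. Leave the lever of the empty fixture up as it is, and let go when done.

Things in the scene. Friction and masses are not known exactly. Their poses are not given: they have to be found in the camera images.
- fixture: Loaded fixture, fixed: dark steel base (x -70 to 140, y +-45, 12 mm high), toggle clamp, nest. mm; origin on the bench; x from lever to nest, y along the pivots, z up. Nest centre x 91, floor z 22. Lever pivot x -31, z 56: in the plane y=0 a bar 14 mm thick, from 80 to 150 mm out a round black grip, 22 mm diameter. Clamp arm, pivot x 18, z 56, 73 mm long, is raised, leaning to +x; lowers with the lever.
- fixture_lever (a joint): Loaded fixture's lever, rad. 0 = open, lever 1.24 above horizontal, leaning to fixture -x; elevation = 1.24 - value. 1.10 = closed on its stop, nearly flat, pointing to -x. Starts at 0 to 0.25; friction keeps it where left. Push the grip's upper side (facing the arm) along its arc: 2 to 6 N. From 0.7 the sprung foot resists; past the dead point, 0.92, the spring drives it onto the stop.
- blank: Part to be held: bare aluminium plate 60 x 50 x 16 mm, three drilled holes, loose, about 130 g, lying in the loaded fixture's nest with about 4 mm play all round. Origin at the centre of its underside, z up. A similar plate lies on the bench, in no fixture.
- spare_grip (a point): Centre of the grip, 120 mm from the pivot, of the raised lever on the second fixture: identical, but its nest is empty. It stands to the left or right of the loaded one, its lever also leaning roughly towards the robot. Leave this lever up.
There are look-alikes about, which are no part of the job. Leave any turquoise look-alike of the fixture alone.

How it is judged:
At the end, for the whole second after the job is handed in: The loaded fixture's lever is past its dead point and on its stop (joint above 1.03 rad, at rest), the plate lies flat in the nest under the foot (within 12 mm of the nest's centre, 5 mm in height, 0.15 rad of level, at rest), and the empty fixture's grip is within 30 mm of where it started (value of joint fixture_lever above 1.03 rad and velocity of joint fixture_lever below 0.05 rad/s and x of blank in the frame of fixture between 0.079 and 0.103 m and y of blank in the frame of fixture between -0.012 and 0.012 m and z of blank in the frame of fixture between 0.017 and 0.027 m and angle between blank's own z axis and vertical below 0.15 rad and linear speed of blank below 0.02 m/s and distance of spare_grip from where it was at the start of the episode below 0.03 m); the robot touches nothing.
It fails at once if the empty fixture's lever is moved by more than 40 mm (distance of spare_grip from where it was at the start of the episode above 0.04 m).
It also fails if it takes over 29 s, if anything falls off the work surface, if the arm or the gripper's body presses on something with over 40 N, if the wrist force passes 120 N, or if a joint passes its speed limit or range.

## Working session

There is one attempt and no reset: what is moved stays moved. The work goes in short steps, Python scripts to look and compute and a tool call to move; the robot and the scene stay as the last step left them, time stands still between calls to the robot, and variables do not carry over. Pictures are saved under pics/ and viewed, at most 10 in all, crops included, and the job is handed in when it is done.

Besides the shell and the picture viewer there is one more tool, called after "Call:" in YAML: its name, and indented under it one key for each argument. apply_moves: Moves the arm, as the interface text tells. Its arguments: {"type":"object","properties":{"motion":{"type":"array"}},"required":["motion"]}

```bash
mkdir -p pics; cat > h.py <<'E'
from bench import bot
import numpy as np, cv2
def save(c,n):
    f=bot.grab_frame(c); cv2.imwrite(f'pics/{n}.png',f['frame'][:,:,::-1]); return f
E
python3 - <<'E'
from h import *
import pickle
s=bot.get_state(); print({k:np.round(s[k],3) for k in ('t','tool_pos','orientation','contact_force','grip_width')}, bot.grasp_offset)
for c in('top','side'):
    f=save(c,c+'0'); pickle.dump(f,open(c+'.pkl','wb'))
    print(c,f['intrinsics'].tolist(),np.round(f['R'],3).tolist(),np.round(f['t'],3))
    for l in('fixture','fixture_lever','blank','spare_grip'):
        print(l,[(np.round(d['bbox']),round(d['confidence'],2)) for d in bot.look_for(c,l)],[(np.round(d['uv']),round(d['confidence'],2)) for d in bot.mark_of(c,l)])
E
```

```text
{'t': np.float64(0.0), 'tool_pos': array([ 0.251, -0.572,  0.231]), 'orientation': array([ 0.979,  0.205, -0.   , -0.001]), 'contact_force': array([-0.1  , -0.111, -0.057]), 'grip_width': np.float64(1.001)} 0.0187
top [[419.418036828872, 0.0, 320.4211948751296], [0.0, 419.418036828872, 202.58684938632763], [0.0, 0.0, 1.0]] [[-0.026, -1.0, 0.011], [-0.996, 0.025, -0.091], [0.09, -0.014, -0.996]] [-0.081  0.498  1.27 ]
fixture [(array([245., 262.,  30.,  82.]), 0.89), (array([356., 171.,  49.,  77.]), 0.88), (array([429., 270.,  57.,  81.]), 0.78)] [(array([355., 180.]), 0.89), (array([244., 267.]), 0.86), (array([426., 277.]), 0.6)]Traceback (most recent call last):
  File "<stdin>", line 8, in <module>
ValueError: it knows: blank, fixture, spare_grip
```

View pics/top0.png

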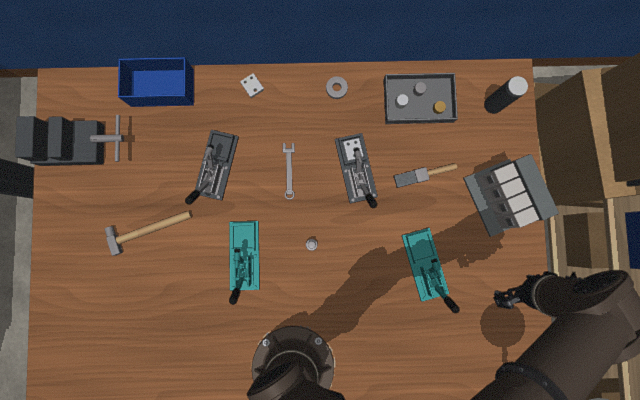

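The top view shows two dark fixtures, at (356,170) and (213,165), and two turquoise look-alikes at (244,258) and (430,265). A loose plate lies at (251,85). The fixture at (356,170) fits the description because a bright plate with holes shows in its nest at about (351,148). I'll confirm that in a crop.

```bash
python3 - <<'E'
from h import *
import pickle
for c in('top','side'):
    f=save(c,c+'1'); pickle.dump(f,open(c+'.pkl','wb'))
    if c=='side': print(np.round(f['intrinsics'],1).tolist(),np.round(f['R'],3).tolist(),np.round(f['t'],3))
    for l in('fixture','blank','spare_grip'):
        print(c,l,[(np.round(d['bbox']),round(d['confidence'],2)) for d in bot.look_for(c,l)],[(np.round(d['uv'],1),round(d['confidence'],2)) for d in bot.mark_of(c,l)])
a=cv2.imread('pics/top1.png')[110:230,170:400]; cv2.imwrite('pics/crop1.png',cv2.resize(a,None,fx=3.4,fy=3.4,interpolation=cv2.INTER_CUBIC))
E
```

```text
top fixture [(array([356., 171.,  47.,  77.]), 0.78), (array([244., 261.,  28.,  81.]), 0.78)] [(array([424.5, 274.3]), 0.8), (array([243.2, 264.1]), 0.55)]
top blank [(array([353., 150.,  15.,  23.]), 0.65)] [(array([356.3, 148.2]), 0.63)]
top spare_grip [(array([201., 185.,  29.,  34.]), 0.75)] [(array([190.9, 194. ]), 0.78)]
[[422.7, 0.0, 311.9], [0.0, 422.7, 200.0], [0.0, 0.0, 1.0]] [[-0.944, -0.329, 0.002], [-0.212, 0.603, -0.769], [0.253, -0.727, -0.639]] [0.451 0.266 0.983]
side fixture [(array([416., 164.,  84.,  62.]), 0.88), (array([301., 188.,  87.,  63.]), 0.6), (array([358., 315., 119.,  78.]), 0.58)] [(array([361.1, 325.2]), 0.91), (array([418.9, 187.7]), 0.76), (array([303.5, 207.3]), 0.55)]
side blank [(array([276., 192.,  20.,  14.]), 0.79)] [(array([275.4, 193.2]), 0.79), (array([256.5, 301.8]), 0.28)]
side spare_grip [(array([243., 306.,  34.,  25.]), 0.93)] [(array([277.8, 194. ]), 0.64), (array([254. , 298.7]), 0.56)]
```

View pics/crop1.png

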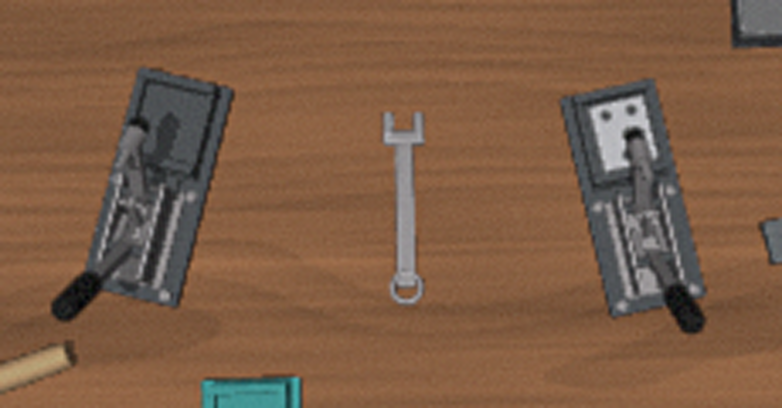

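View pics/side1.png

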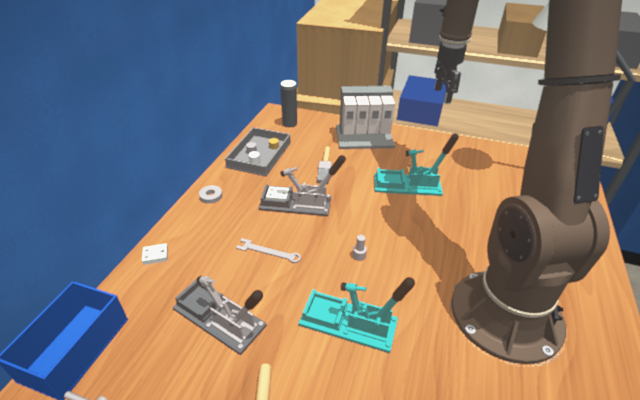

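The crop confirms it. The right-hand fixture (crop 635,200; top view 357,169) holds the bright drilled plate, and the left one's nest is dark and empty. In the side view the loaded fixture is at (297,195), with its grip tip near (341,159). Next I fit its pose.

```bash
cat > fit.py <<'E'
from h import *
import pickle
from scipy.optimize import least_squares
T=pickle.load(open('top.pkl','rb'));S=pickle.load(open('side.pkl','rb'))
def proj(f,X): c=X@f['R'].T+f['t']; p=c@f['intrinsics'].T; return p[:,:2]/p[:,2:]
def W(p,X):
    c,s=np.cos(p[2]),np.sin(p[2]); return np.asarray(X)@np.array([[c,s,0],[-s,c,0],[0,0,1]])+[p[0],p[1],0]
def lever(q,r): e=1.24-q; return [-.031-r*np.cos(e),0,.056+r*np.sin(e)]
base=[[.14,.045,.012],[.14,-.045,.012],[-.07,-.045,.012],[-.07,.045,.012]]
E
python3 - <<'E'
from fit import *
cr=np.array([[562,97],[655,80],[705,295],[615,318]])/3.4+[170,110]
tipT=np.array([[690,320]])/3.4+[170,110]; tipS=np.array([[341,160]])
def r(p):
    L=W(p,[lever(p[3],.147)])
    return np.concatenate([proj(T,W(p,base))-cr,proj(T,L)-tipT,proj(S,L)-tipS]).ravel()
s=least_squares(r,[.6,-.1,0.1,.1],x_scale=.1); p=s.x; print(p,np.round(s.fun,1))
np.save('p.npy',p)
for q in(0,.1,.2,p[3]): print(q,W(p,[lever(q,.12)]),proj(S,W(p,[lever(q,.147)])),proj(T,W(p,[lever(q,.147)])))
print('stop grip',W(p,[lever(1.1,.12)]),'nest top',W(p,[[.091,0,.038]]),proj(T,W(p,[[.091,0,.038]])),proj(S,W(p,[[.091,0,.038]])))
im=cv2.imread('pics/side1.png')
for a in proj(S,W(p,base)): cv2.circle(im,tuple(int(v) for v in a),1,(0,0,255),-1)
for r_ in (.08,.15): cv2.circle(im,tuple(int(v) for v in proj(S,W(p,[lever(p[3],r_)]))[0]),1,(0,255,0),-1)
cv2.imwrite('pics/ov.png',cv2.resize(im[140:230,240:380],None,fx=5,fy=5,interpolation=cv2.INTER_CUBIC))
E
```

```text
[ 0.56932391 -0.21463211  0.18088074  0.15193514] [-0.3 -0.3  0.2 -1.  -0.1  0.5 -1.8 -0.4 -0.1  0.4  1.2 -3. ]
0 [[ 0.50048997 -0.22722043  0.16949408]] [[334.84485685 153.60269602]] [[371.58611274 196.80152871]]
0.1 [[ 0.48953585 -0.22922372  0.16503602]] [[339.75390626 155.72140952]] [[372.41360393 201.95335652]]
0.2 [[ 0.47907427 -0.23113693  0.15948851]] [[344.39788127 158.22081216]] [[373.11818536 206.88437263]]
0.15193513782520843 [[ 0.4840344  -0.23022982  0.16228763]] [[342.2024563  156.97396675]] [[372.79541111 204.54598069]]
stop grip [[ 0.42194231 -0.24158519  0.07274517]] nest top [[ 0.65883931 -0.19826157  0.038     ]] [[352.93624849 148.55647635]] [[276.74003436 192.5992649 ]]
```

View pics/ov.png

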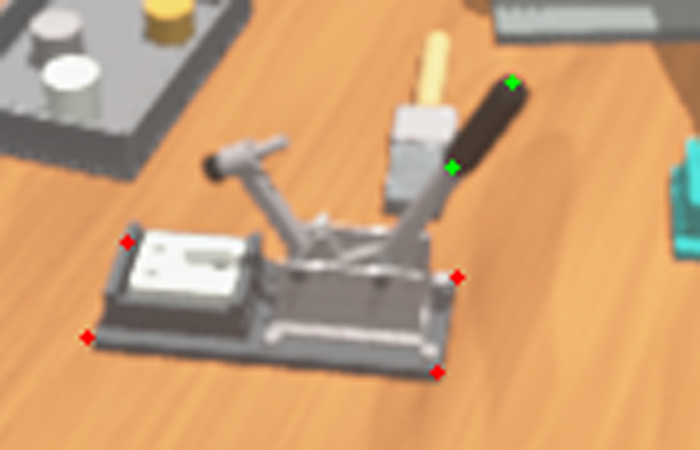

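The fit is good. The base corners and grip land within 1–2 px (about 4 mm), and the predicted nest centre matches the plate detection. The grip must be pushed from its clamp-arm side (fixture +x) towards the robot and down. I'll shut the gripper, align its yaw with the fixture and go to hover behind the lever, above its tip.

Call:
apply_moves:
  motion:
    - [[0,0,-4],7,-1]
    - [[0,0,0],6.2,-1]
    - [[4.2,-3.6,0],0,-1]
    - [[4.2,-3.6,0],0,-1]
    - [[4.2,-3.6,0],0,-1]
    - [[4.2,-3.6,0],0,-1]
    - [[4.2,-3.6,0],0,-1]
    - [[4.2,-3.6,0],0,-1]

```text
t: 1.9
tool_pos: [0.4607, -0.3125, 0.2716]
orientation: [0.996, 0.091, 0.0, 0.0]
contact_force: [1.1, -0.1, 0.4]
grip_width: -0.002
grip_force: 0.0
```

Call:
apply_moves:
  motion:
    - [[4.2,-3.9,0],0,-1]
    - [[4.3,-3.9,0],0,-1]
    - [[0,0,0],0,-1]
    - [[0,0,0],0,-1]
    - [[0,0,0],0,-1]
    - [[0,0,0],0,-1]
    - [[0,0,0],0,-1]
    - [[0,0,0],0,-1]

```text
t: 2.9
tool_pos: [0.5289, -0.222, 0.2714]
orientation: [0.996, 0.091, 0.0, 0.0]
contact_force: [-0.5, -0.7, 0.4]
grip_width: 0.002
grip_force: 0.0
```

```bash
cat > tip.py <<'E'
from fit import *
p=np.load('p.npy'); s=bot.get_state()
from scipy.spatial.transform import Rotation as Ro
R=Ro.from_quat(s['orientation']).as_matrix()
d=np.array(s['tool_pos'])-[p[0],p[1],0]; c,sn=np.cos(p[2]),np.sin(p[2])
print('t',s['t'],'fix-frame tcp mm',np.round(1000*np.array([c*d[0]+sn*d[1],-sn*d[0]+c*d[1],d[2]]),1),'yaw err deg',np.degrees(np.arctan2(R[1,0],R[0,0])-p[2]).round(2),'z',R[:,2].round(3),'F',np.round(s['contact_force'],1),'w',s['grip_width'])
E
python3 - <<'E'
from tip import *
f=save('wrist','w1'); M=np.array(f['tool_from_camera'])
im=cv2.imread('pics/w1.png')
for q,col in((0,(255,0,0)),(p[3],(0,255,0)),(.25,(0,0,255))):
  for r_ in(.08,.15):
    X=R.T@(W(p,[lever(q,r_)])[0]-s['tool_pos']); X=np.linalg.inv(M)@np.r_[X,1]; u=f['intrinsics']@X[:3]; u=u[:2]/u[2]; print(q,r_,u.round())
    if abs(u).max()<1000: cv2.circle(im,tuple(int(v) for v in u),3,col,-1)
cv2.imwrite('pics/w1o.png',im)
E
```

```text
t 2.9 fix-frame tcp mm [-41.1   0.  271.4] yaw err deg 0.11 z [ 0. -0. -1.] F [-0.5 -0.7  0.4] w 0.001557510995036905
0 0.08 [320. 206.]
0 0.15 [320. 262.]
0.15193513782520843 0.08 [320. 216.]
0.15193513782520843 0.15 [320. 281.]
0.25 0.08 [320. 221.]
0.25 0.15 [320. 289.]
```

View pics/w1o.png

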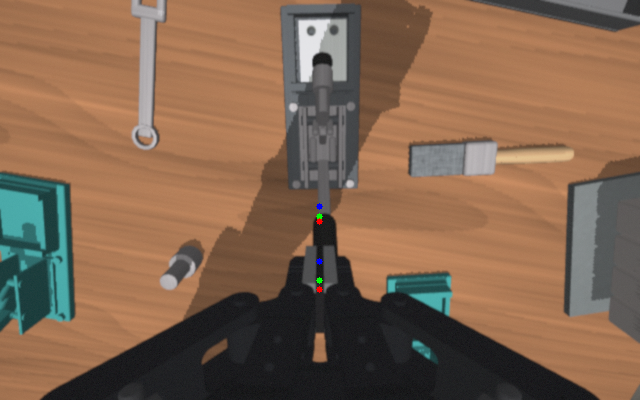

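The green prediction (q≈0.15) matches the grip (columns 312–335, starting at row 215) to about 2 mm sideways. I'll go down behind the grip and begin the arc.

Call:
apply_moves:
  motion:
    - [[0,0,5.3],0,-1]
    - [[0,0,5.3],0,-1]
    - [[-1.1,0,0.1],0,-1]
    - [[-1.1,0,0.1],0,-1]
    - [[-1.6,0,0.8],0,-1]
    - [[-1.4,0,1.0],0,-1]
    - [[0,0,0],0,-1]
    - [[0,0,0],0,-1]

```text
t: 3.95
tool_pos: [0.4792, -0.2316, 0.1471]
orientation: [0.996, 0.091, 0.001, 0.001]
contact_force: [0.1, -0.3, -0.2]
grip_width: -0.004
grip_force: 0.0
```

```bash
python3 - <<'E'
from tip import *
f=save('side','s2')
cv2.imwrite('pics/s2c.png',cv2.resize(cv2.imread('pics/s2.png')[90:230,240:400],None,fx=4,fy=4,interpolation=cv2.INTER_CUBIC))
E
```

```text
t 3.95 fix-frame tcp mm [-91.7  -0.5 147.1] yaw err deg 0.13 z [ 0.003 -0.001 -1.   ] F [ 0.1 -0.3 -0.2] w -0.003771708927144434
```

View pics/s2c.png

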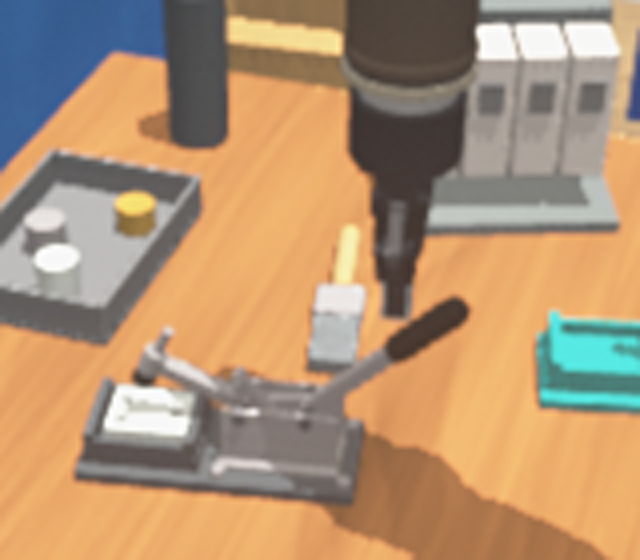

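The lever has swung cleanly to about 0.5 and the fingers are on its upper side. I'll continue the arc to the stop.

Call:
apply_moves:
  motion:
    - [[-1.3,0,1.2],0,-1]
    - [[-1.0,0,1.4],0,-1]
    - [[-0.8,0,1.5],0,-1]
    - [[-0.4,0,1.0],0,-1]
    - [[-0.3,0,0.8],0,-1]
    - [[0,0,0.4],0,-1]
    - [[0,0,0],0,-1]
    - [[0,0,0],0,-1]

```text
t: 5.0
tool_pos: [0.441, -0.2381, 0.0826]
orientation: [0.996, 0.092, 0.0, 0.0]
contact_force: [0.6, -0.4, -0.1]
grip_width: 0.003
grip_force: 0.0
```

```bash
python3 - <<'E'
from tip import *
f=save('side','s3')
cv2.imwrite('pics/s3c.png',cv2.resize(cv2.imread('pics/s3.png')[90:230,240:400],None,fx=4,fy=4,interpolation=cv2.INTER_CUBIC))
E
```

```text
t 5.0 fix-frame tcp mm [-130.4   -0.    82.6] yaw err deg 0.16 z [ 0.001 -0.    -1.   ] F [ 0.6 -0.4 -0.1] w 0.002731893403629546
```

View pics/s3c.png

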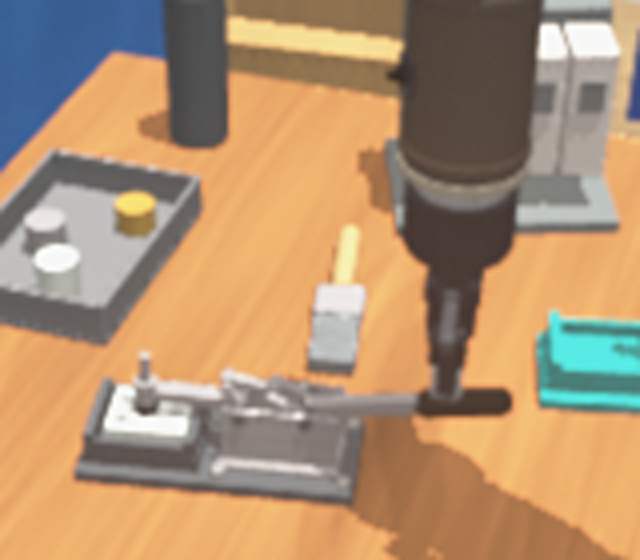

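The lever is flat and the foot stands on the plate, with no force left on the tool. I'll back off straight up.

Call:
apply_moves:
  motion:
    - [[0,0,-1],0,-1]
    - [[0,0,-4],0,-1]
    - [[0,0,-4],0,-1]
    - [[0,0,-4],0,-1]
    - [[0,0,0],0,-1]
    - [[0,0,0],0,-1]
    - [[0,0,0],0,-1]
    - [[0,0,0],0,-1]

```text
t: 6.05
tool_pos: [0.4401, -0.238, 0.2115]
orientation: [0.996, 0.092, -0.001, -0.0]
contact_force: [-0.6, -0.7, 0.3]
grip_width: -0.004
grip_force: 0.0
```

```bash
python3 - <<'E'
from tip import *
f=save('side','s4'); im=cv2.imread('pics/s4.png')
for r_ in(.08,.15):
  print([proj(S,W(p,[lever(q,r_)]))[0].round(1) for q in(.92,1.03,1.1)])
cv2.imwrite('pics/s4c.png',cv2.resize(im[140:360,160:400],None,fx=2.7,fy=2.7,interpolation=cv2.INTER_CUBIC))
E
```

```text
t 6.05 fix-frame tcp mm [-131.3    0.3  211.5] yaw err deg 0.14 z [-0.002  0.001 -1.   ] F [-0.6 -0.7  0.3] w -0.0035419734900204083
[array([343.1, 187.6]), array([343.8, 190. ]), array([344. , 191.5])]
[array([366.9, 183.7]), array([368. , 188.3]), array([368.3, 191.2])]
```

View pics/s4c.png

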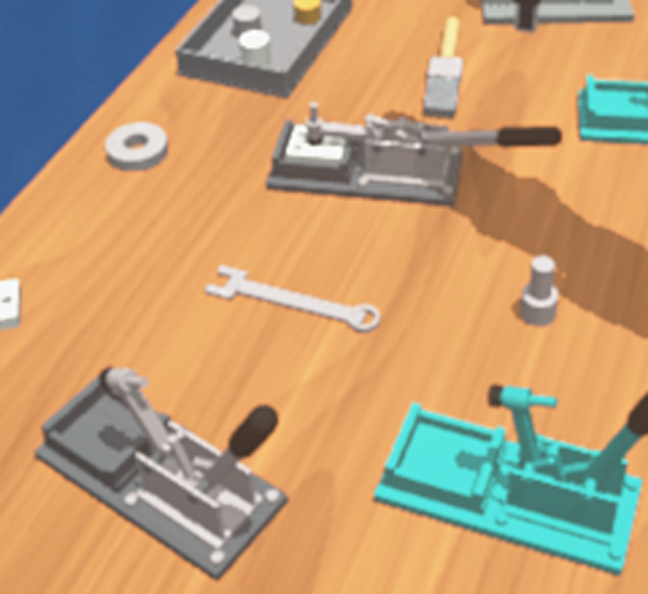

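The lever stayed down. The fingertips reached z = 82.6 mm over the grip with no force, which puts its elevation at 0.14 or less, so the joint is at about 1.10. The plate lies flat under the foot, the spare lever is still up, and the arm is clear of everything.

```bash
python3 -c "
from bench import bot
print(bot.sign_off())"
```

```text
the job is handed in; nothing more can be done
None
```

The loaded fixture's lever is down on its stop (about 1.10 rad) with the foot holding the plate flat in the nest; the empty fixture's lever was left up, the arm backed off clear, and the job was handed in at about 6 s of the 29 s, though sign-off returned no verdict.

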